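Hang the tray on the spring balance and zero it

TASK

Tare the spring balance: take the empty weighing tray by its black grip and lower its stirrup onto the sprung hook without dropping it, so that the spring never slams down to its stop, then let go and wait until it hangs still. Then turn the round knob on top of the balance until the pointer stands on the zero line (the long bold line on the white plate), and leave the tray hanging there at rest. Do not shift the label roll, the brown tape or the cardboard core.

Things in the scene. Friction and masses are not known exactly. Their poses are not given: they have to be found in the camera images.
- carrier: Empty weighing tray, 0.3 to 0.5 kg: sheet tray 150 x 120 x 20 mm in a stirrup of 14 mm wide strip. Origin: centre of its underside; z up. The stirrup lies in the tray's x-z plane: uprights at x = +-77 mm to z = 88 mm, then two slopes that meet in the crown at x = 0; top of the grip at z = 204 mm. Under the crown it is open along y: there the hook enters, from either side.
- carrier_grip (a point): Centre of the tray's black grip, 177 mm above the tray's underside: an upright handle 30 mm wide (tray x), 16 mm thick (tray y), 54 mm high. Take it from above across its thickness, the fingers closing along the tray's y. Axes as carrier.
- carrier_crown (a point): Underside of the stirrup's crown at the middle (x = y = 0), where it hangs on the hook: 130 mm above the tray's underside, 47 mm below the centre of the grip. Axes as carrier.
- hook_saddle (a point): Lowest place on top of the 10 mm thick hook arm, where the crown shall sit; moves with the sprung hook. The arm points along the balance's -y: saddle 141 mm from the column's axis, about 200 mm above the desk; the upturned tip ends 31 mm farther out, 12 mm above the saddle. Axes: the balance's, z up. Bring the tray's y parallel to this y, move in along +y with the crown above the tip, then lower.
- balance_hook (a joint): Stretch of the spring (m): 0 with the hook empty, grows as the hook goes down. 220 N/m, lightly damped: the tray stretches it by 12 to 22 mm and bobs for about a second. Bottom stop at 0.045.
- knob_grip (a point): Centre of the round knurled black zero knob on top of the column, half-way up: 36 mm in diameter, 28 mm high, vertical axis, 267 mm above the desk, its underside 17 mm above the column's cap. Can be taken from above at any yaw; turns stiffly (0.08 N m) and stays where it is left.
- zero_knob (a joint): Turn of the zero knob (rad), growing clockwise as seen from above; range -0.9 to 3.8. Each radian clockwise raises the hook, the tray on it and the pointer by 8 mm (50 mm a full turn); the stretch of the spring stays the same.
- pointer_tip (a point): Tip of the dark pointer, in front of the white plate on the side of the column that looks to the balance's -x. It rides on the hook's carriage and moves up and down with the hook, level with the saddle.
- zero_mark (a point): Middle of the zero line: the long bold line (46 mm long, 3 mm thick) on the white graduated plate, 200 mm above the desk, fixed. The other lines are thinner and shorter, 10 mm apart (one above zero, nine below; the fifth below is of middle length). Axes of the balance, z up.
- scale: Stand of the balance (fixed): column 44 x 40 mm and 236 mm high; grey base plate with its top 14 mm above the desk, reaching from the column's axis 190 mm to -y, 60 mm to +y and 75 mm to either side. Origin on the column's axis at desk height; the hook arm points to its -y, the white plate looks to its -x.
- roll_centre (a point): Label roll standing on its end, 67 mm in diameter, 60 mm high; centre. A bystander: leave it alone.
- tape_centre (a point): Roll of brown tape lying flat, 68 mm in diameter, 36 mm high; centre. A bystander: leave it alone.
- core_centre (a point): Cardboard core tube standing on end, 42 mm in diameter, 100 mm high; centre. A bystander: leave it alone.
Things that resemble listed ones, but are neither listed nor needed, are in the scene too. Of the things that look like the carrier, take the one that is nearest to the robot's base at the start.

How it is judged:
By the outcome, as a careful person would: the job done as asked, in the order asked, and still so for the second after the job is handed in, with the robot touching nothing.
It also fails if it takes over 67 s, if anything falls off the work surface, if the arm or the gripper's body presses on something with over 40 N, if the wrist force passes 120 N, or if a joint passes its speed limit or range.

ROBOT

A 7-joint arm with a two-finger parallel gripper is mounted at the origin on a cart in front of the work surface, level with it; the furniture and walls round the work are solid. World frame = base frame: x ahead of the robot, y to its left, z up, the work surface at z = 0. Lengths are in mm, angles in rad, forces in N, time in s.
With the tool pointing down it reaches from about 400 to 875 mm from the base axis. Payload 4.4 kg.
Tool frame: the origin (TCP) lies midway between the tips of the shut fingers; the grasp point (between the pads) lies 19 mm behind it (ctrl.grip_point_offset is the distance from the TCP to the grasp point, in mm); z points along the fingers, y is the direction in which the jaws open and shut (so a half turn about z gives the same grasp; the last joint's range is limited). The gripper opens to 85 mm and grips with 20 to 120 N. Pads are 22 mm wide; open, the fingers measure 114 mm over their backs; the gripper's body (76 mm by 85 mm) begins 54 mm behind the grasp point. The pads swing forward as they close: fully open they stand 13 mm farther back than shut.
Start: joints at [1.204, 0.628, 0.038, 1.517, -0.027, 0.996, -0.02], TCP at [192.613, -620.821, 231.313] pointing down, gripper open.
Joint ranges: [-3.06, 3.06], [-0.37, 2.12], [-1.25, 1.32], [0.18, 2.47], [-1.1, 4.24], [0.23, 1.98], [-2.94, 2.94]. Speed limits (rad/s): [2.57, 2.57, 3.14, 3.14, 3.14, 3.14, 3.14].

INTERFACE

Orientations are given as [roll, pitch, yaw] about the fixed x, y, z axes, in that order (R = Rz(yaw) Ry(pitch) Rx(roll)).
In Python, from cell import ctrl, imaging, models gives the robot as it stands. The module is installed in compiled form; this text tells all that it offers.
- The arm moves only by the tool drive_tool, never from a script. Its argument "deltas" is text: rows parted by semicolons, each of 5 numbers parted by spaces: the shift along the tool's x, y, z in m, then the turn about the tool's z in degrees, then the finger opening in m, from 0 to 0.0854. A call has 1 to 12 rows; each row is the pose to reach, as a shift and turn from the pose commanded when the call began, along the tool's axes at that moment; what a row does not reach only later rows make up. A row lasts 1/8 s, in which the tool goes at most 62.5 mm and 10.7 degrees, less where a joint would pass 70% of its speed; a pose out of reach is approached as far as the arm can. A call with a gripper value outside its range is refused whole. The fingers move at their own pace and stop on an object; the grip force is fixed at half the most. Time passes only in rows, so rows that repeat a pose let the fingers close. It gives the time, the measured TCP pose, the force and the opening at its end, in the units of the state.
- ctrl.read_state(): the state, without advancing time (a new reading comes with each control period).
- imaging.get_image(name): name is "side" or "top"; returns a dict with "color" (400x640x3 uint8, red, green, blue), "range_z" (400x640 float32, mm along the optical axis (not along the pixel's ray), 0 where there is no reading), "vfov" (degrees; the focal length in pixels is half the picture's height over the tangent of half this angle, whatever the lens; pixels are square), "cx", "cy" (the principal point, pixels), "k1" (the pictures are not rectified: a ray, as slopes to the right and down, at radius r is drawn at 1 + k1 r^2 times it, then the intrinsics apply), "extrinsics" (4x4, takes a point from camera to world coordinates). Camera axes: x right, y down, z forward; pixel columns grow to the right and rows downward; lengths in mm; the calibration is good to about 2 mm. A picture is of the moment at which its call begins.
- ctrl.finish_job(): hands the job in, once; it reports no verdict.
Trained networks look in a picture, given as the dict that the camera call returned (one of the last four; its "shot" number tells which), for a name from the list of things; names that differ only in an ending like _2 or _b are one class to them, and where a whole thing is asked for, a point or a joint stands for the part that bears it (a point fixed in the world has none). Each returns a list of dicts, best first, with "score" (0 to 1); they miss things now and then, are a little off and sometimes report something else, mostly with a low value. They report only what shows in the picture. A call takes as long as a camera call. They do not tell look-alikes from the thing itself.
- models.spot_in(picture, thing): "point" ([column, row] in pixels, amid what is visible of it).
- models.landmark_of(picture, thing): "point" ([column, row] in pixels: a listed point, or the origin of a listed thing).
The state is a dict: "clock": time; "qpos": joint angles; "qd": joint speeds; "tau": joint torques, N m; "eef_pos": TCP position; "tool_rot": TCP orientation; "force": force on the tool from outside, world axes, zero at the start; "torque": the same for the moment, N m; "width": finger opening in mm.
Only numpy, scipy, OpenCV 4.12 (cv2) and the standard library are available. Lean on these libraries where they do the work, as an engineer would, in place of code of your own. Each camera call takes 0.05 s, during which the arm holds its last target.

## Working session

There is one attempt and no reset: what is moved stays moved. The work goes in short steps, Python scripts to look and compute and a tool call to move; the robot and the scene stay as the last step left them, time stands still between calls to the robot, and variables do not carry over. Pictures are saved under pics/ and viewed, and the job is handed in when it is done.

Besides the shell and the picture viewer there is one more tool, called as name(argument=value, ...) on one line, values as JSON. drive_tool: Moves the arm, as the interface text tells. Its arguments: {"type":"object","properties":{"deltas":{"type":"string"}},"required":["deltas"]}

```bash
mkdir -p pics; cat > h.py <<'E'
import numpy as np, cv2
from cell import ctrl, imaging, models
def K(p):
    h,w=p["color"].shape[:2]; f=h/2/np.tan(np.radians(p["vfov"])/2)
    return f
def ray(p,uv):
    f=K(p); d=np.array([(uv[0]-p["cx"])/f,(uv[1]-p["cy"])/f]); s=d.copy()
    for _ in range(30): s=d/(1+p["k1"]*(s@s))
    return s
def pt(p,uv,z=None):
    s=ray(p,uv); 
    if z is None:
        c,r=int(round(uv[0])),int(round(uv[1])); a=p["range_z"][max(r-1,0):r+2,max(c-1,0):c+2]; a=a[a>0]
        z=np.median(a) if a.size else np.nan
    return (p["extrinsics"]@np.array([s[0]*z,s[1]*z,z,1]))[:3]
def atz(p,uv,Z):
    s=ray(p,uv);E=p["extrinsics"];d=E[:3,:3]@np.array([s[0],s[1],1]);o=E[:3,3]
    return o+d*(Z-o[2])/d[2]
def proj(p,X):
    E=np.linalg.inv(p["extrinsics"]);c=E[:3,:3]@np.array(X,float)+E[:3,3];s=c[:2]/c[2];s=s*(1+p["k1"]*(s@s));f=K(p)
    return [round(float(f*s[0]+p["cx"]),1),round(float(f*s[1]+p["cy"]),1)]
def cloud(p):
    h,w=p["range_z"].shape;f=K(p);u,v=np.meshgrid(np.arange(w),np.arange(h));d=np.stack([(u-p["cx"])/f,(v-p["cy"])/f],-1);s=d.copy()
    for _ in range(20): s=d/(1+p["k1"]*(s**2).sum(-1,keepdims=True))
    z=p["range_z"];X=np.stack([s[...,0]*z,s[...,1]*z,z],-1);E=p["extrinsics"];W=X@E[:3,:3].T+E[:3,3];W[z==0]=np.nan
    return W
def save(p,name,box=None,sc=1):
    im=p["color"][...,::-1]
    if box: im=im[box[1]:box[3],box[0]:box[2]]
    if sc!=1: im=cv2.resize(im,None,fx=sc,fy=sc,interpolation=cv2.INTER_CUBIC)
    cv2.imwrite("pics/"+name+".png",im)
E
cat > s1.py <<'E'
from h import *
np.set_printoptions(precision=1,suppress=True)
for n in["side","top"]:
    p=imaging.get_image(n); save(p,n+"0"); np.savez(n+"0.npz",**{k:v for k,v in p.items()})
    print(n,p["vfov"],p["cx"],p["cy"],p["k1"],p["extrinsics"].tolist())
    for t in["carrier","carrier_grip","carrier_crown","hook_saddle","knob_grip","pointer_tip","zero_mark","scale","roll_centre","tape_centre","core_centre"]:
        for d in models.landmark_of(p,t)[:3]: print(t,np.array(d["point"]),round(d["score"],2),pt(p,d["point"]))
print(ctrl.read_state(),ctrl.grip_point_offset)
E
python3 s1.py
```

```text
side 42.7832987818764 311.26762977300797 193.56535305829695 -0.03126112249696164 [[-0.8462174776705789, -0.24722067118003782, 0.47201474577192487, -210.09763297680925], [-0.5326054949451827, 0.4185963130461422, -0.7356007840251212, 997.3506380863953], [-0.01572791273628737, -0.8738758873235191, -0.48589460412263474, 982.1310395882729], [0.0, 0.0, 0.0, 1.0]]
carrier [404.6 196.6] 0.96 [ 417.8 -654.7   -0.4]
carrier [346.6 243.8] 0.68 [ 454.6 -251.8    3.3]
carrier [228.8 252.4] 0.41 [575.6 183.5 191.2]
carrier_grip [343.8 198.4] 0.95 [ 465.9 -247.4  177. ]
carrier_grip [406.5 154.8] 0.64 [ 426.1 -659.9  174.6]
carrier_crown [407.2 164.2] 0.9 [ 422.9 -667.   133.4]
carrier_crown [346.1 209.9] 0.76 [ 459.5 -252.5  133.7]
hook_saddle [255.  221.7] 0.43 [600.   37.4 200.5]
knob_grip [218.1 223.8] 0.76 [591.6 193.6 281.4]
pointer_tip [229.9 252.1] 0.52 [577.5 177.3 187.7]
zero_mark [228.1 249.6] 0.68 [572.8 187.8 203.9]
scale [225.1 304.9] 0.89 [586.2 211.2  25.3]
roll_centre [246.3 233.3] 0.88 [735.2 -73.9  51.3]
roll_centre [227.6 249.6] 0.58 [573.9 188.5 204. ]
tape_centre [322.1 283.1]
[... 846 characters left out ...]
1 179.7 283. ]
pointer_tip [190.3 206. ] 0.53 [574.5 203.1 117.8]
zero_mark [186.3 206.5] 0.76 [583.9 247.1   5.5]
scale [197.5 202.9] 0.96 [576.1 158.4 201.1]
roll_centre [282.  161.6] 0.53 [739.2 -98.1  56.7]
tape_centre [260.6 257.6] 0.7 [404.4 -23.5   2.5]
core_centre [314.4 178.3] 0.62 [ 675.3 -211.8   90.6]
{'clock': 1.2, 'qpos': array([ 1.2,  0.6,  0. ,  1.5, -0. ,  1. , -0. ]), 'qd': array([-0., -0., -0.,  0.,  0.,  0., -0.]), 'tau': array([ -0. , -56.3,   1.2, -19.4,   0. ,   0. ,   0. ]), 'eef_pos': array([ 192.6, -620.8,  231.3]), 'tool_rot': array([ 3.1, -0. ,  0.3]), 'force': array([-0.5,  0.1,  0.3]), 'torque': array([-0., -0.,  0.]), 'width': 85.06238841901} 18.700000000000003
```

View images.

View pics/side0.png

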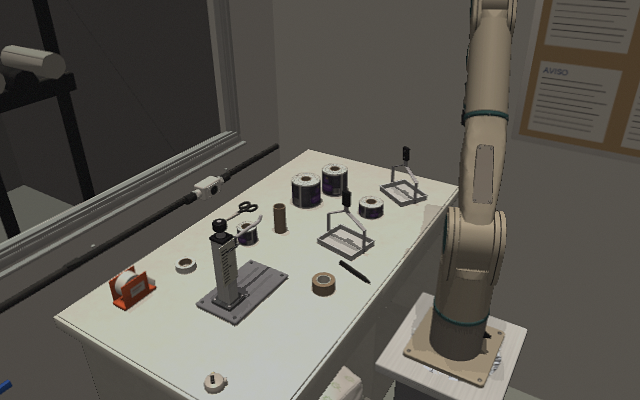

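View pics/top0.png

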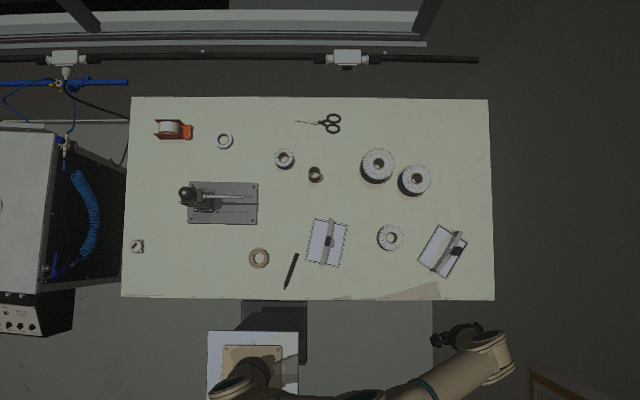

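```bash
cat > s2.py <<'E'
from h import *
np.set_printoptions(precision=1,suppress=True)
def pca(P):
    c=P[:,:2].mean(0);u,s,vt=np.linalg.svd(P[:,:2]-c,full_matrices=False);v=vt[0]
    (cc,wh,a)=cv2.minAreaRect(P[:,:2].astype(np.float32))
    return c,np.degrees(np.arctan2(v[1],v[0])),s/np.sqrt(len(P)),cc,wh,a
for n in["side","top"]:
    p=dict(np.load(n+"0.npz")); W=cloud(p); C=p["color"].astype(int)
    def sel(c,r,z0,z1): return W[(np.hypot(W[...,0]-c[0],W[...,1]-c[1])<r)&(W[...,2]>z0)&(W[...,2]<z1)]
    print(n)
    for nm,a in dict(grip_top=((460,-249),45,196,215),grip_all=((460,-249),45,156,215),stirr=((460,-249),100,80,150),tray=((460,-249),130,10,30),knobtop=((595,185),40,274,295),colcap=((595,185),60,230,242),arm=((597,40),90,185,222),base=((595,120),200,9,18.),roll=((735,-85),60,20,80),core=((685,-200),50,20,120),tape=((400,-15),60,10,50)).items():
        P=sel(*a)
        if len(P)>3: print(nm,len(P),*pca(P),P.min(0),P.max(0),np.median(P[:,2]))
t=dict(np.load("top0.npz"));save(t,"top0c",(170,170,370,280),4)
t=dict(np.load("side0.npz"));save(t,"side0c",(190,180,390,330),4)
E
python3 s2.py
```

```text
side
grip_top 32 [ 458.8 -250.1] 174.50639889121064 [8.3 4.7] (458.31939697265625, -250.44635009765625) (19.762012481689453, 26.80020523071289) 60.41162872314453 [ 446.2 -265.4  196. ] [ 474.1 -241.4  207.9] 201.6856103209542
grip_all 131 [ 458.1 -248.2] 176.88641069118438 [9.  3.8] (459.4630432128906, -251.01358032226562) (25.86895179748535, 29.073383331298828) 36.720611572265625 [ 443.6 -265.4  156.3] [ 477.4 -239.7  207.9] 183.268924899407
stirr 173 [ 445.1 -249.3] 169.7585123760744 [43.6  5. ] (460.11956787109375, -254.29100036621094) (24.41870880126953, 160.00840759277344) 80.91297149658203 [ 381.  -271.    81.1] [ 539.2 -230.4  149.7] 112.25403310358558
tray 404 [ 459.7 -245. ] 142.84487688141436 [61.5 50.3] (457.18658447265625, -233.89230346679688) (166.90464782714844, 177.79151916503906) 77.44348907470703 [ 374.1 -331.1   10. ] [ 545.7 -136.5   29.8] 16.75673994369498
knobtop 100 [596.2 185.3] -146.8260833936078 [9.8 8.8] (596.9561157226562, 184.03717041015625) (36.22970199584961, 32.65102005004883) 51.688507080078125 [579.4 161.6 274.1] [617.5 200.9 283.1] 279.57021522713615
[... 2938 characters left out ...]
8.1 -68.9   9. ] [786.5 313.4  18. ] 13.695281526382246
roll 271 [ 753.2 -100.6] -161.21963848694637 [19.5 18. ] (755.0945434570312, -100.19828033447266) (65.57905578613281, 65.72425842285156) 57.82423400878906 [ 721.4 -132.9   20.7] [788.3 -66.2  73. ] 57.787468307392146
core 118 [ 696.  -208.3] 179.9485047255596 [15.5 11.8] (695.8926391601562, -208.39967346191406) (42.18312072753906, 38.78664016723633) 2.8285813331604004 [ 674.7 -228.2   20.4] [ 717.3 -189.4  104.6] 75.92091544719676
tape 224 [402.2 -17.8] -124.61236369182483 [20.5 19.3] (405.77392578125, -12.739025115966797) (90.78907012939453, 69.45745849609375) 42.264705657958984 [367.9 -68.2  10. ] [455.7  34.4  47.7] 35.76175780592223
```

View pics/top0c.png

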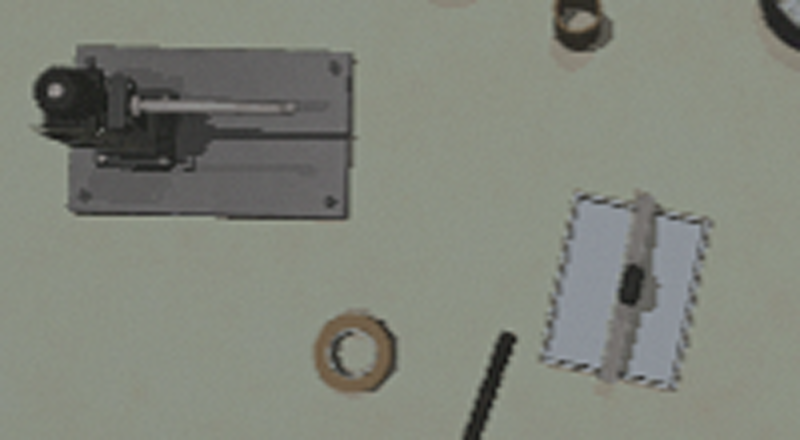

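View pics/side0c.png

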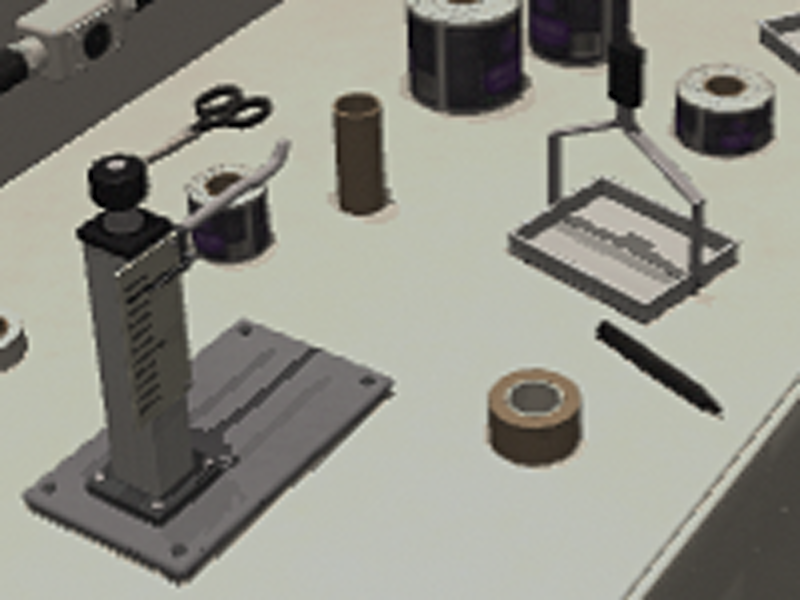

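```bash
cat >> h.py <<'E'
from scipy.spatial.transform import Rotation as Ro
def delta(T,yawdeg=None):
    s=ctrl.read_state();R=Ro.from_euler("xyz",s["tool_rot"])
    d=R.inv().apply(np.array(T)-s["eef_pos"])/1000
    y=np.degrees(s["tool_rot"][2]); t=0 if yawdeg is None else -(yawdeg-y)
    print("clk",round(s["clock"],2),"eef",s["eef_pos"].round(1),"rot",np.degrees(s["tool_rot"]).round(2),"F",s["force"].round(1),"w",round(s["width"],1))
    print("delta",d.round(4),"turn",round((t+180)%360-180,1))
E
python3 -c "
from h import *
delta([460,-251.5,225],-11.5)"
```

```text
clk 1.2 eef [ 192.6 -620.8  231.3] rot [180.    -0.    17.23] F [-0.5  0.1  0.3] w 85.1
delta [ 0.3648 -0.2735  0.0063] turn 28.7
```

drive_tool(deltas="0.03 -0.022 0 3 0.06; 0.065 -0.048 0 6 0.06; 0.1 -0.075 0 9 0.06; 0.135 -0.101 0 12 0.06; 0.17 -0.127 0 15 0.06; 0.205 -0.154 0 18 0.06; 0.24 -0.18 0 21 0.06; 0.275 -0.206 0 24 0.06; 0.31 -0.232 0 27 0.06; 0.34 -0.255 0 28.7 0.06; 0.365 -0.2735 0.003 28.7 0.06; 0.365 -0.2735 0.006 28.7 0.06")

```text
clock: 2.7
eef_pos: [462.2, -248.7, 225.3]
tool_rot: [-3.14, -0.001, -0.195]
force: [-0.1, -0.1, -0.0]
width: 60.1
```

```bash
python3 -c "
from h import *
delta([460,-251.5,158.5],-11.5)
p=imaging.get_image('top');save(p,'top1',(270,190,390,290),5)
print(proj(p,[460,-251.5,204]))
p=imaging.get_image('side');save(p,'side1',(290,140,410,260),5)"
```

```text
clk 2.7 eef [ 462.2 -248.7  225.3] rot [-1.7993e+02 -6.0000e-02 -1.1150e+01] F [-0.1 -0.1 -0. ] w 60.1
delta [-0.0016  0.0033  0.0668] turn 0.3
[326.8, 240.7]
```

View pics/side1.png

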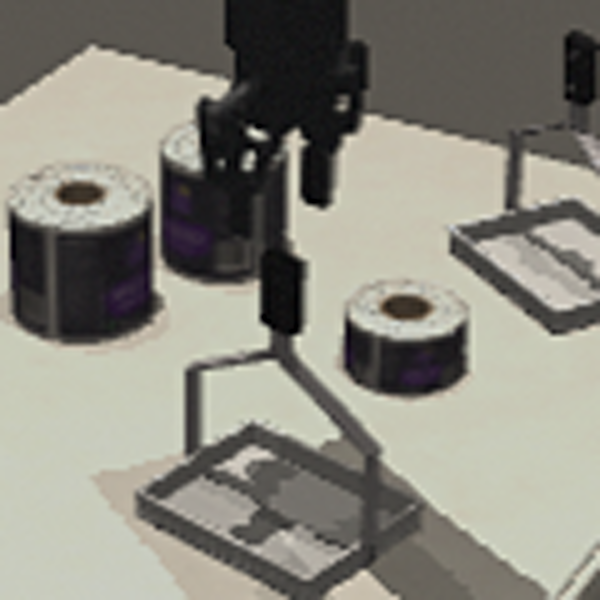

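```bash
python3 -c "
from h import *
delta([460,-251.5,158.5],-11.5)"
```

```text
clk 2.8 eef [ 459.8 -251.6  225.1] rot [ 1.7998e+02  4.0000e-02 -1.1440e+01] F [-0.4  0.1 -0.9] w 59.9
delta [ 0.0002 -0.0002  0.0666] turn 0.1
```

drive_tool(deltas="0 0 0.015 0 0.06; 0 0 0.032 0 0.06; 0 0 0.049 0 0.06; 0 0 0.062 0 0.06; 0 0 0.0665 0 0.06; 0 0 0.0665 0 0.06; 0 0 0.0665 0 0.0; 0 0 0.0665 0 0.0; 0 0 0.0665 0 0.0; 0 0 0.0665 0 0.0; 0 0 0.0665 0 0.0; 0 0 0.0665 0 0.0")

```text
clock: 4.3
eef_pos: [460.1, -251.7, 158.9]
tool_rot: [3.141, -0.0, -0.2]
force: [-0.5, -0.6, 1.5]
width: 15.2
```

```bash
python3 -c "
from h import *
delta([460,-251.5,158.5],-11.5)
p=imaging.get_image('side');save(p,'side2',(290,140,410,260),5)"
```

```text
clk 4.3 eef [ 460.1 -251.7  158.9] rot [ 1.7999e+02 -1.0000e-02 -1.1480e+01] F [-0.5 -0.6  1.5] w 15.2
delta [-0.0002 -0.0001  0.0004] turn 0.0
```

View pics/side2.png

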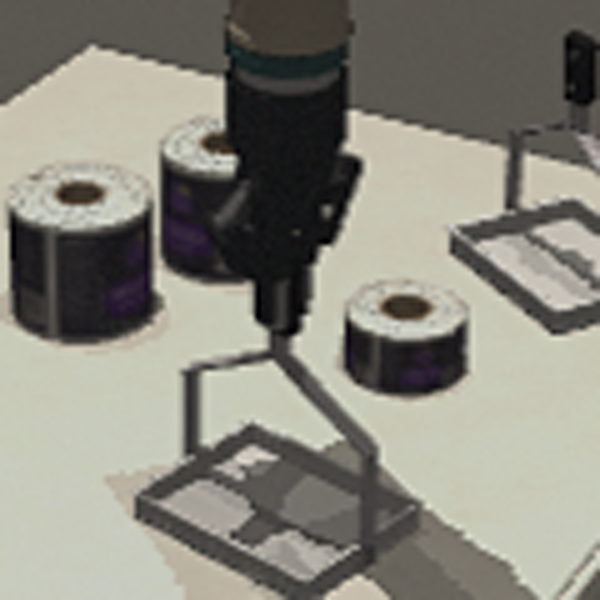

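drive_tool(deltas="0 0 -0.008 0 0; 0 0 -0.02 0 0; 0 0 -0.033 0 0; 0 0 -0.047 0 0; 0 0 -0.061 0 0; 0 0 -0.075 0 0; 0 0 -0.089 0 0; 0 0 -0.1 0 0; 0 0 -0.106 0 0; 0 0 -0.106 0 0")

```text
clock: 5.6
eef_pos: [460.3, -251.5, 265.1]
tool_rot: [3.141, -0.001, -0.2]
force: [0.0, -0.4, -5.0]
width: 15.4
```

```bash
python3 -c "
from h import *
delta([470,-110,264],-1.3)
p=imaging.get_image('side');save(p,'side3',(290,110,410,260),4)"
```

```text
clk 5.6 eef [ 460.3 -251.5  265.1] rot [ 1.7999e+02 -3.0000e-02 -1.1470e+01] F [ 0.  -0.4 -5. ] w 15.4
delta [-0.0187 -0.1406  0.0011] turn -10.2
```

View pics/side3.png

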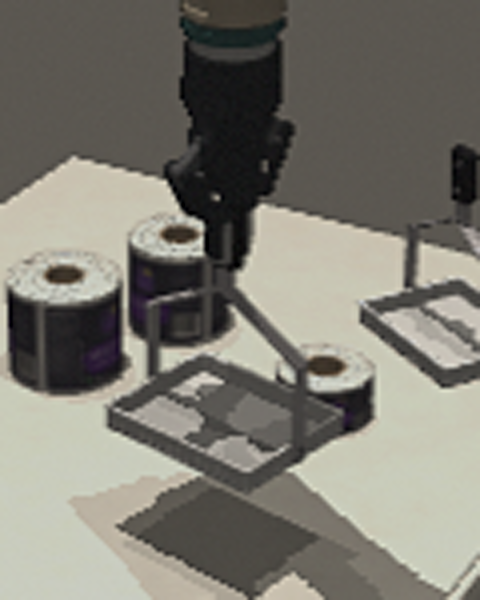

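drive_tool(deltas="-0.002 -0.014 0 -1 0; -0.005 -0.035 0 -3 0; -0.008 -0.06 0 -5 0; -0.011 -0.085 0 -7 0; -0.015 -0.11 0 -9 0; -0.012 -0.133 0 -10.2 0; 0.008 -0.15 0 -10.2 0; 0.03 -0.162 0 -10.2 0; 0.055 -0.175 0 -10.2 0; 0.078 -0.188 0 -10.2 0; 0.093 -0.196 0 -10.2 0; 0.099 -0.2 0 -10.2 0")

```text
clock: 7.15
eef_pos: [597.2, -72.6, 264.2]
tool_rot: [-3.14, 0.001, -0.019]
force: [-0.6, 0.6, -4.8]
width: 15.3
```

```bash
cat > s3.py <<'E'
from h import *
np.set_printoptions(precision=1,suppress=True)
for n in["side","top"]:
    p=imaging.get_image(n); save(p,n+"4",(190,150,350,290) if n=="side" else (170,150,330,260),5); np.savez(n+"4.npz",**p)
    for t in["hook_saddle","carrier_crown","carrier","zero_mark","pointer_tip"]:
        for d in models.landmark_of(p,t)[:3]: print(t,np.array(d["point"]),round(d["score"],2),pt(p,d["point"]))
    print(proj(p,[597,41,200]),proj(p,[598,10,212]))
delta([598,-40,264],-1.3)
E
python3 s3.py
```

```text
hook_saddle [253.2 219.8] 0.7 [ 820.3 -214.6    1. ]
carrier_crown [405.3 166.9] 0.75 [ 509.6 -875.1   12.5]
carrier_crown [279.1 197.5] 0.68 [586.5 -66.2 233.9]
carrier [279.7 229.6] 0.78 [600.2 -78.6 108.4]
carrier [404.3 193.4] 0.57 [ 429.3 -678.8   -0.9]
zero_mark [230.9 249.9] 0.72 [571.8 178.5 197.7]
pointer_tip [233.  249.3] 0.59 [571.4 170.7 195. ]
[255.1, 222.7] [261.0, 214.2]
hook_saddle [231.6 196.5] 0.63 [538.3 -34.3 684.2]
hook_saddle [183.6 194.7] 0.2 [592.  181.6 281.2]
carrier_crown [269.  195.4] 0.81 [ 547.4 -109.3  634.8]
carrier_crown [454.1 251.8] 0.71 [ 427.2 -655.2  191.5]
carrier [273.1 202. ] 0.96 [591.  -73.7 108.3]
carrier [186.3 195.8] 0.74 [589.1 173.9 278.6]
carrier [444.2 251.1] 0.67 [ 430.9 -676.4    2.8]
zero_mark [185.7 206.3] 0.56 [584.5 249.    6.8]
pointer_tip [188.4 207.3] 0.55 [580.2 237.   14.6]
[234.6, 196.7] [243.8, 195.9]
clk 7.75 eef [596.8 -75.3 264.9] rot [-180.    -0.    -1.3] F [ 0.2 -0.1 -5.1] w 15.4
delta [ 0. -0.  0.] turn 0.0
```

View pics/side4.png

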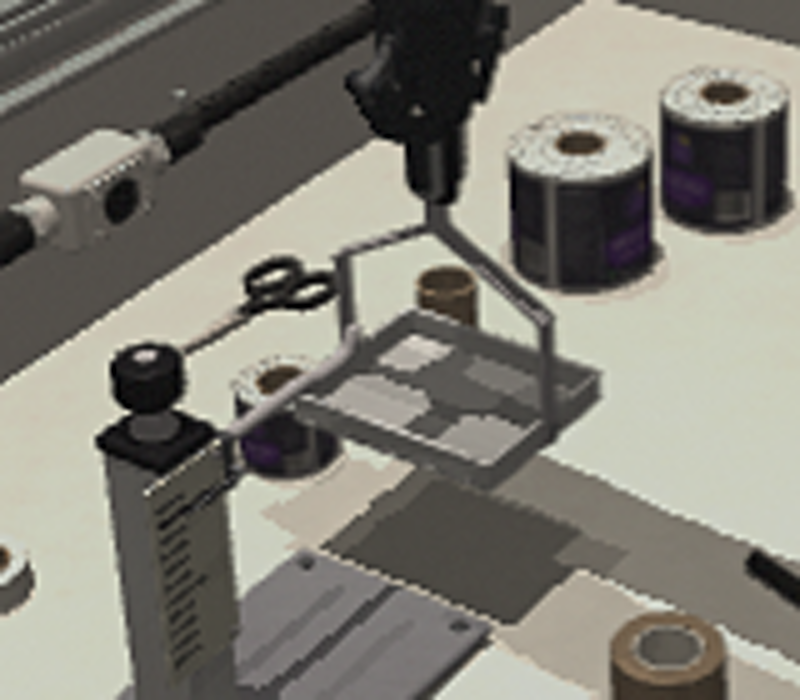

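View pics/top4.png

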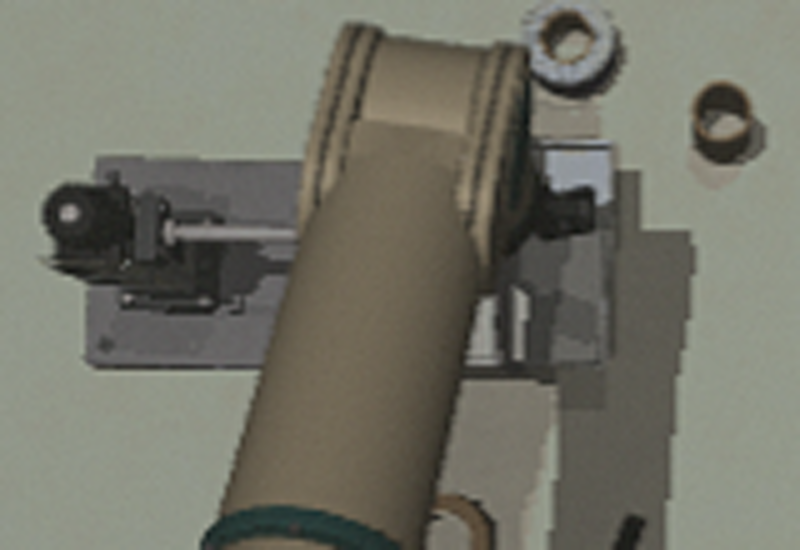

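drive_tool(deltas="0 -0.01 0 0 0; -0.001 -0.025 0 0 0; -0.001 -0.04 0 0 0; -0.001 -0.055 0 0 0; -0.002 -0.07 0 0 0; -0.002 -0.085 0 0 0; -0.003 -0.1 0 0 0; -0.003 -0.111 0 0 0; -0.003 -0.117 0 0 0; -0.003 -0.117 0 0 0; -0.003 -0.117 0 0 0")

```text
clock: 9.12
eef_pos: [596.6, 40.9, 264.8]
tool_rot: [3.141, -0.0, -0.023]
force: [0.6, 0.2, -4.9]
width: 15.4
```

```bash
cat > s5.py <<'E'
from h import *
import sys
np.set_printoptions(precision=1,suppress=True)
p=imaging.get_image("side"); save(p,sys.argv[1],(200,170,310,290),6); np.savez(sys.argv[1]+".npz",**p)
W=cloud(p)
S=W[(abs(W[...,0]-597)<12)&(W[...,1]>0)&(W[...,1]<140)&(W[...,2]>170)&(W[...,2]<222)]
for y in range(0,140,10):
    q=S[(S[:,1]>=y)&(S[:,1]<y+10)]
    if len(q): print(y,len(q),q[:,0].mean(),q[:,2].min(),q[:,2].max())
delta([596.5,41.5,264],-1.3)
print(proj(p,[596.5,41.5,200]))
E
python3 s5.py side5
```

```text
10 2 599.9878325490434 196.68836787084672 202.32916092310109
20 11 596.044986132061 195.21022480039608 205.06792626934896
30 6 595.228843874159 194.82042956760438 203.6776815052184
40 9 595.2267703604189 192.54897532613222 202.40222044309144
50 9 595.9723737398673 195.49422033530584 203.41337274233285
60 7 596.0444887262469 199.97103512377805 205.74861332978276
70 12 595.5977817268393 196.12946120416075 206.17799309314057
80 11 595.8428837672199 198.25812361545047 205.4339367468922
90 10 596.1064019592707 198.13878991164574 207.2500790556005
100 9 595.3267695149339 195.32283932619407 204.75718047046382
110 11 595.2656874757531 198.27675395577137 208.6832091702197
120 8 596.4686845041314 198.75659328861252 205.24142464951956
clk 9.18 eef [596.6  41.  264.8] rot [180.   -0.   -1.3] F [-0.6 -0.5 -4.8] w 15.0
delta [-0. -0.  0.] turn -0.0
[255.1, 222.8]
```

View pics/side5.png

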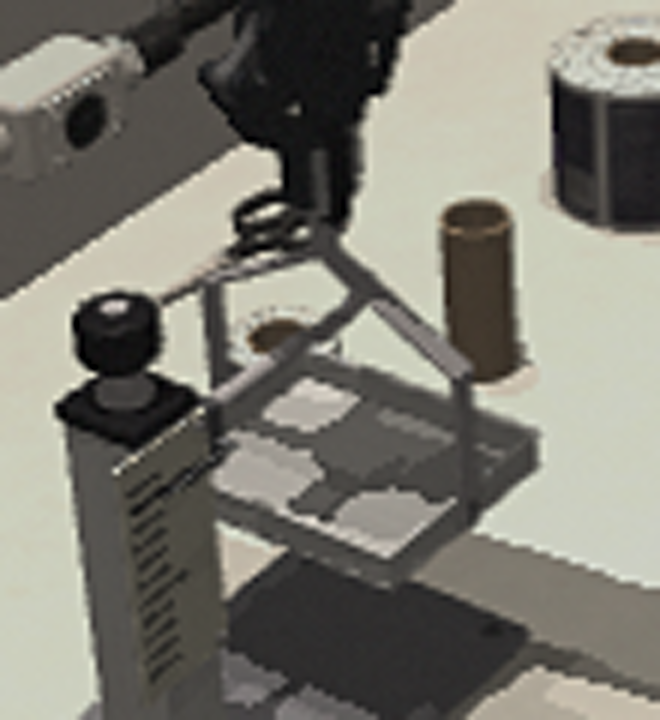

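drive_tool(deltas="0 0 0.006 0 0; 0 0 0.014 0 0; 0 0 0.021 0 0; 0 0 0.026 0 0; 0 0 0.029 0 0; 0 0 0.031 0 0; 0 0 0.033 0 0; 0 0 0.034 0 0; 0 0 0.034 0 0")

```text
clock: 10.3
eef_pos: [596.6, 41.9, 230.9]
tool_rot: [-3.142, -0.0, -0.022]
force: [0.4, -0.5, -5.0]
width: 15.5
```

```bash
python3 s5.py side6|tail -3
```

```text
clk 10.35 eef [596.6  41.9 230.9] rot [-180.    -0.    -1.3] F [ 0.4 -0.1 -4.2] w 15.3
delta [-0.  0. -0.] turn 0.0
[255.1, 222.8]
```

View pics/side6.png

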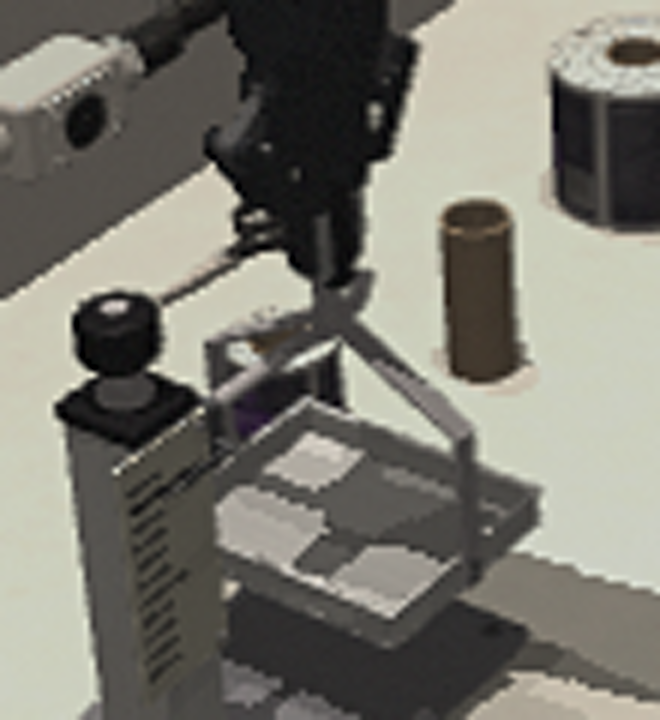

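drive_tool(deltas="0 0 0.002 0 0; 0 0 0.004 0 0; 0 0 0.006 0 0; 0 0 0.008 0 0; 0 0 0.01 0 0; 0 0 0.01 0 0; 0 0 0.01 0 0")

```text
clock: 11.22
eef_pos: [596.6, 41.9, 220.9]
tool_rot: [-3.142, -0.0, -0.022]
force: [0.1, 0.2, -3.1]
width: 15.2
```

drive_tool(deltas="0 0 0.002 0 0; 0 0 0.004 0 0; 0 0 0.006 0 0; 0 0 0.008 0 0; 0 0 0.01 0 0; 0 0 0.011 0 0; 0 0 0.011 0 0; 0 0 0.011 0 0")

```text
clock: 12.22
eef_pos: [596.7, 42.0, 210.0]
tool_rot: [-3.141, -0.0, -0.022]
force: [-0.2, -0.3, -0.3]
width: 15.2
```

```bash
python3 s5.py side7|tail -3
```

```text
clk 12.28 eef [596.7  42.  210. ] rot [-180.    -0.    -1.3] F [-0.   0.7  0.3] w 15.3
delta [-0.   0.  -0.1] turn 0.0
[255.1, 222.8]
```

View pics/side7.png

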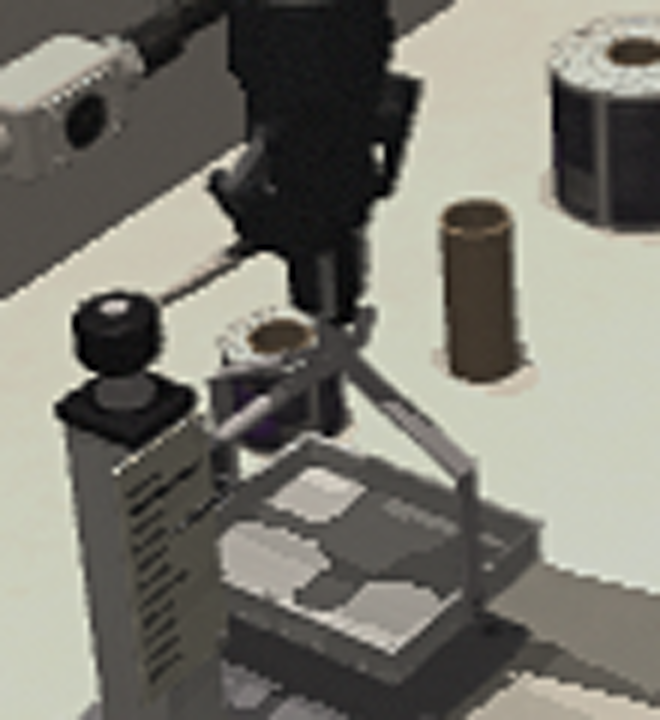

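drive_tool(deltas="0 0 0 0 0.02; 0 0 0 0 0.025; 0 0 0 0 0.035; 0 0 0 0 0.05; 0 0 0 0 0.05; 0 0 0 0 0.05")

```text
clock: 13.02
eef_pos: [596.6, 41.9, 209.8]
tool_rot: [-3.142, -0.0, -0.022]
force: [-0.0, -0.6, 0.3]
width: 50.3
```

```bash
python3 s5.py side8|tail -3
```

```text
clk 13.07 eef [596.6  41.9 209.8] rot [-180.    -0.    -1.3] F [-0.5 -0.1 -0. ] w 50.1
delta [-0.   0.  -0.1] turn 0.0
[255.1, 222.8]
```

View pics/side8.png

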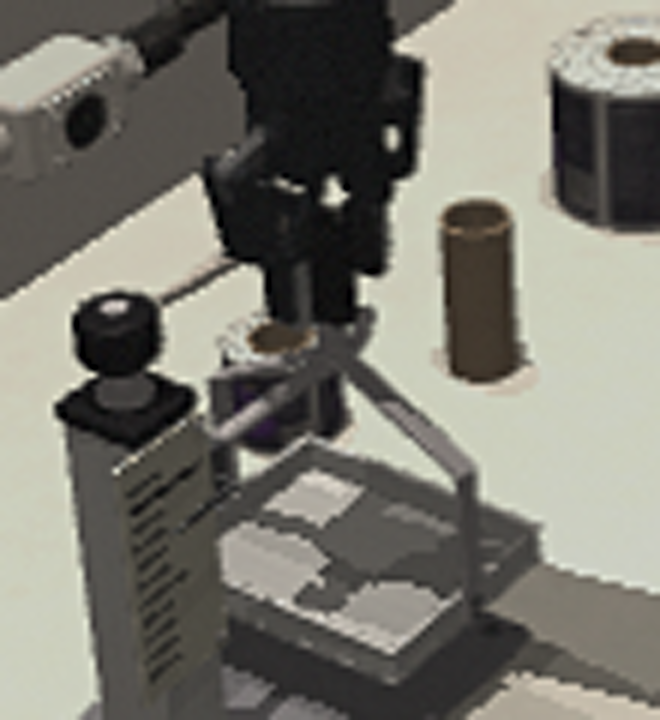

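drive_tool(deltas="0 0 -0.006 0 0.05; 0 0 -0.015 0 0.05; 0 0 -0.027 0 0.05; 0 0 -0.04 0 0.05; 0 0 -0.055 0 0.05; 0 0 -0.07 0 0.05; 0 0 -0.085 0 0.05; 0 0 -0.1 0 0.05; 0 0 -0.11 0 0.05; 0 0 -0.11 0 0.05")

```text
clock: 14.32
eef_pos: [597.0, 41.9, 320.7]
tool_rot: [-3.141, -0.002, -0.022]
force: [-0.3, 0.0, -0.6]
width: 50.0
```

```bash
cat > s9.py <<'E'
from h import *
import sys
np.set_printoptions(precision=1,suppress=True)
p=imaging.get_image("side"); save(p,sys.argv[1],(200,215,260,285),8); np.savez(sys.argv[1]+".npz",**p)
save(p,sys.argv[1]+"w",(190,150,350,290),5)
delta([598,182.5,330],-1.3)
for z in(210,200,190,180,170,160,150): print(z,proj(p,[575.5,160,z]),proj(p,[575.5,182,z]),proj(p,[575.5,205,z]))
for t in["zero_mark","pointer_tip"]:
    for d in models.landmark_of(p,t)[:2]: print(t,np.array(d["point"]),round(d["score"],2),pt(p,d["point"]))
E
python3 s9.py side9
```

```text
clk 14.38 eef [596.6  41.9 319.9] rot [-180.    -0.    -1.3] F [-0.  -0.7  0.1] w 49.9
delta [-0.  -0.1 -0. ] turn 0.0
210 [233.9, 242.3] [228.5, 246.3] [222.8, 250.7]
200 [234.2, 245.3] [228.9, 249.4] [223.2, 253.8]
190 [234.5, 248.4] [229.2, 252.5] [223.5, 256.9]
180 [234.9, 251.4] [229.6, 255.6] [223.9, 260.0]
170 [235.2, 254.5] [229.9, 258.6] [224.3, 263.1]
160 [235.5, 257.5] [230.3, 261.6] [224.7, 266.1]
150 [235.9, 260.4] [230.6, 264.6] [225.0, 269.1]
zero_mark [230.5 251.8] 0.83 [573.1 179.4 191.6]
pointer_tip [233.9 258.8] 0.45 [576.1 166.3 159.3]
pointer_tip [324.3 285.8] 0.34 [385.5   8.6  36.2]
```

View pics/side9.png

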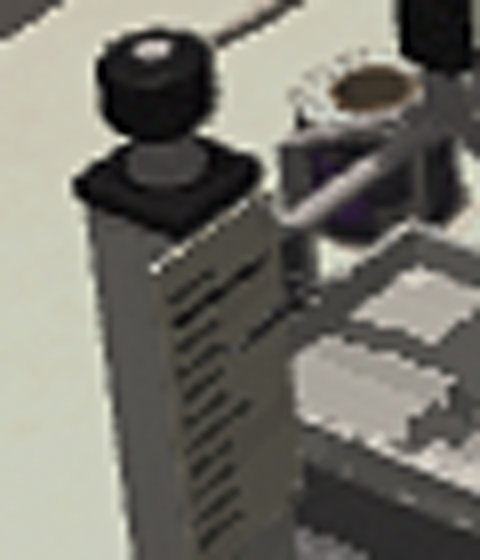

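View pics/side9w.png

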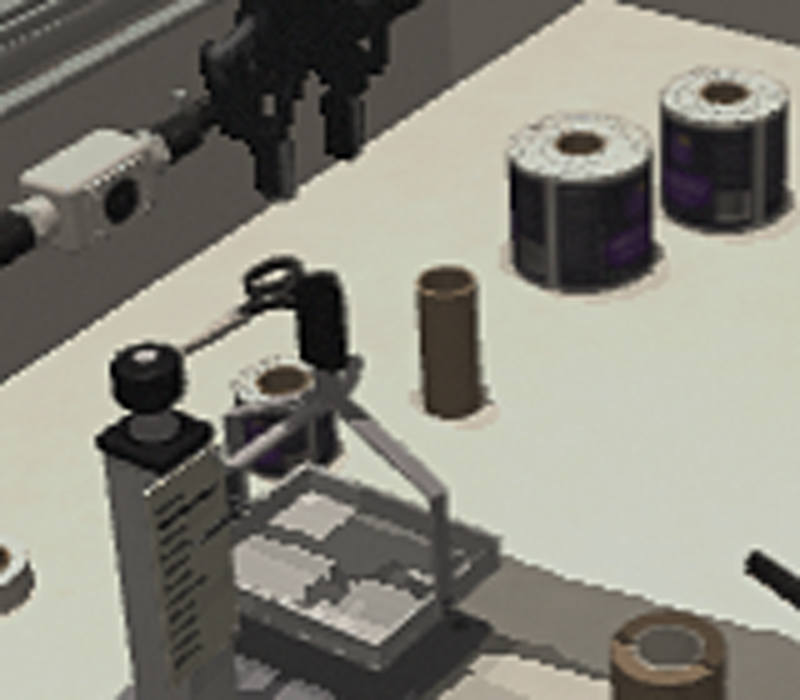

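```bash
cat > en.py <<'E'
import sys
from h import *
def en(name,box=(214,236,246,282),sc=16):
    p=dict(np.load(name+".npz"));im=p["color"][box[1]:box[3],box[0]:box[2],::-1]
    g=cv2.cvtColor(im,cv2.COLOR_BGR2GRAY).astype(np.float32); g=np.clip((g-20)*255/110,0,255).astype(np.uint8)
    g=cv2.resize(g,None,fx=sc,fy=sc*0.8,interpolation=cv2.INTER_NEAREST)
    return g
gs=[en(n) for n in sys.argv[2:]]
cv2.imwrite("pics/"+sys.argv[1]+".png",cv2.resize(np.hstack(gs),None,fx=.75,fy=0.9))
E
python3 en.py cmp1 side0 side9
python3 - <<'E'
from h import *
np.set_printoptions(precision=1,suppress=True)
p=dict(np.load("side9.npz"));W=cloud(p);g=cv2.cvtColor(p["color"],cv2.COLOR_RGB2GRAY)
print("gray");
for r in range(240,276): print(r,g[r,218:244])
m=(W[...,1]>155)&(W[...,1]<215)&(W[...,2]>90)&(W[...,2]<225)&(W[...,0]<590)
print(np.median(W[m][:,0]),np.percentile(W[m][:,0],[10,90]),m.sum())
E
```

```text
gray
240 [ 31  30  32  30  29  31  28  25  13  12  15  74 163  74  92  97 136  97
  59 114 180 163 148 117  71  50]
241 [ 28  28  30  32  33  31  23  13  16  49  99 147  71  72  69  79 144 137
 124 179 163 138 104  62  46  36]
242 [ 16  19  21  25  27  16  15  18  53 106 102  73  73  74  69  68  95 170
 175 158 127  90  57  30  31  32]
243 [ 27   9  14  14  16  16  30  79 155  70  74  73  73  75  70  69  74  77
  78  83  71  59  45  27  24  25]
244 [ 76  75  56  24  12  48  93 120  73  74  75  75  75  74  74  72  80  70
  50  39  64  96  98  55  35  28]
245 [ 85  84  83  73  79 139  81  73  73  74  73  75  74  74  75  73  73  38
  31  42  66 128 214 169 108  85]
246 [ 81  67  80 157 195  69  74  74  74  76  74  75  74  76  74  59  75  33
  33  36  67 123 214 210 208 194]
247 [ 80  80 144  99  69  73  75  74  75  75  75  76  79  76  44  61  73  41
  31  36  58 103 213 208 209 210]
248 [106 218  65  71  72  74  75  74  64  77  75  75  40  21  46  74  75  46
  28  37  59 103 217 205 172 180]
249 [ 79  81  72  73  75  75  72  38  45  78  75  38  14  46  73  72  75  54
  65  71  55  87 16
[... 1950 characters left out ...]
0  70  75
  74  70  64  73 125 179 186 194]
269 [ 84  82  81  81  77  72  73  41  45  75  71  72  71  70  70  72  73  75
  74  80  83  83  79  70 120 185]
270 [82 83 82 76 77 74 43 61 74 69 44 71 70 71 71 75 75 75 74 79 85 84 82 74
 79 74]
271 [83 82 82 77 81 56 72 72 71 45 57 72 71 71 75 75 74 75 76 96 81 84 84 74
 74 72]
272 [83 82 82 81 83 76 69 41 49 73 72 71 70 75 75 75 75 74 75 78 66 82 74 75
 75 76]
273 [82 80 83 82 93 73 39 46 73 70 41 60 76 74 74 75 75 74 73 74 41 53 66 67
 77 93]
274 [83 81 83 81 86 73 47 74 70 41 46 77 75 76 74 74 74 75 74 74 42 43 44 47
 69 86]
275 [81 80 83 83 86 74 75 70 44 62 77 75 76 74 74 75 75 75 83 92 44 43 46 47
 44 44]
575.2645409185379 [573.  577.6] 610
```

View pics/cmp1.png

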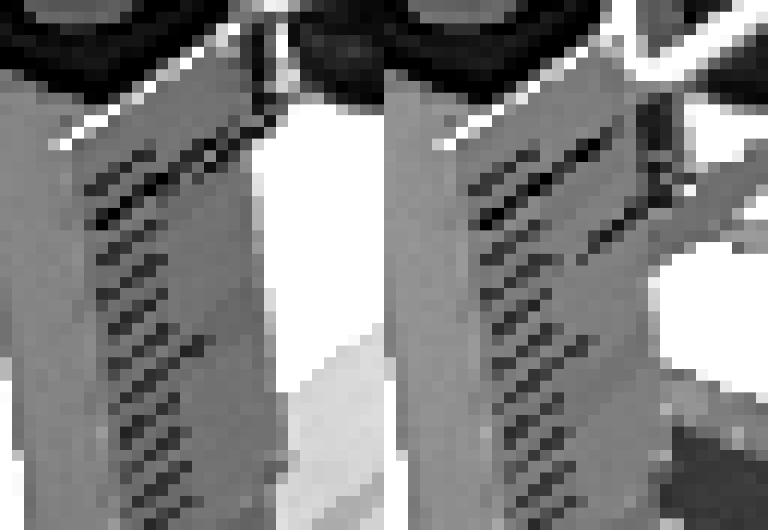

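```bash
cat > s10.py <<'E'
from h import *
import sys
np.set_printoptions(precision=2,suppress=True)
def pointer(p,lo,hi,verbose=1):
    g=cv2.cvtColor(p["color"],cv2.COLOR_RGB2GRAY).astype(float)
    # darkness profile sampled along the line direction slope -0.78: offset t (rows) at reference column 232
    out=[]
    ts=np.arange(240,264,0.25)
    for cols in [(222,231),(230,235)]:
        prof=[]
        for t in ts:
            u=np.arange(cols[0],cols[1]+.1,0.25); v=t-0.78*(u-232)
            prof.append(cv2.remap(g.astype(np.float32),u.astype(np.float32)[None],v.astype(np.float32)[None],cv2.INTER_LINEAR).mean())
        out.append(np.array(prof))
    return ts,out
if __name__=="__main__":
  for n in sys.argv[1:]:
    p=dict(np.load(n+".npz"));ts,o=pointer(p,0,0)
    print(n)
    for k,pr in enumerate(o):
        d=np.clip(66-pr,0,None)
        i=[j for j in range(1,len(pr)-1) if pr[j]<pr[j-1] and pr[j]<=pr[j+1] and pr[j]<62]
        print(" LR"[k] if k else "zeroline",[ (ts[j],round(float((ts[j-3:j+4]*d[j-3:j+4]).sum()/d[j-3:j+4].sum()),2),round(float(pr[j]))) for j in i])
    W=cloud(p); 
    if n=="side9":
        for (c,r) in [(234,254),(233,255),(232,256),(231,257),(231,248),(230,249),(226,252),(230,262),(228,258)]: print((c,r),W[r,c])
E
python3 s10.py side0 side4 side5 side6 side7 side8 side9; python3 en.py cmp2 side7 side8; python3 en.py cmp3 side4 side6
```

```text
side0
zeroline [(np.float64(243.75), 243.77, 58), (np.float64(247.0), 247.03, 32), (np.float64(250.5), 250.47, 55), (np.float64(253.75), 253.81, 56), (np.float64(257.25), 257.17, 56), (np.float64(260.5), 260.53, 56)]
L [(np.float64(242.0), 242.0, 57), (np.float64(247.0), 247.05, 49), (np.float64(249.0), 249.01, 41)]
side4
zeroline [(np.float64(247.0), 247.05, 35), (np.float64(250.5), 250.44, 59), (np.float64(253.75), 253.86, 60), (np.float64(257.25), 257.15, 60), (np.float64(260.5), 260.56, 60)]
L [(np.float64(242.0), 241.99, 62), (np.float64(247.0), 247.06, 52), (np.float64(249.0), 249.01, 45)]
side5
zeroline [(np.float64(247.0), 247.05, 35), (np.float64(250.5), 250.46, 59), (np.float64(253.75), 253.84, 61), (np.float64(257.25), 257.14, 61), (np.float64(260.5), 260.54, 61)]
L [(np.float64(247.0), 247.08, 53), (np.float64(249.0), 249.03, 45)]
side6
zeroline [(np.float64(247.0), 247.06, 34), (np.float64(250.5), 250.41, 59), (np.float64(253.75), 253.84, 60), (np.float64(257.25), 257.13, 61), (np.float64(260.5), 260.56, 61)]
L [(np.float64(247.25), 247.32, 51), (np.float64(249.0), 249.0
[... 367 characters left out ...]
89, 60), (np.float64(257.0), 256.99, 59), (np.float64(260.5), 260.54, 60)]
L [(np.float64(247.5), 247.48, 47), (np.float64(256.0), 255.95, 47)]
side9
zeroline [(np.float64(247.25), 247.19, 33), (np.float64(250.5), 250.57, 59), (np.float64(254.0), 253.93, 59), (np.float64(257.0), 256.98, 59), (np.float64(260.5), 260.55, 60)]
L [(np.float64(247.5), 247.49, 47), (np.float64(256.0), 255.95, 44)]
(234, 254) [566.87 173.62 183.2 ]
(233, 255) [565.69 179.09 183.76]
(232, 256) [568.79 180.05 179.93]
(231, 257) [565.49 187.71 182.69]
(231, 248) [573.48 175.49 201.42]
(230, 249) [575.87 177.19 198.35]
(226, 252) [574.61 194.71 199.81]
(230, 262) [574.22 184.58 160.95]
(228, 258) [575.11 189.42 176.87]
```

View pics/cmp2.png

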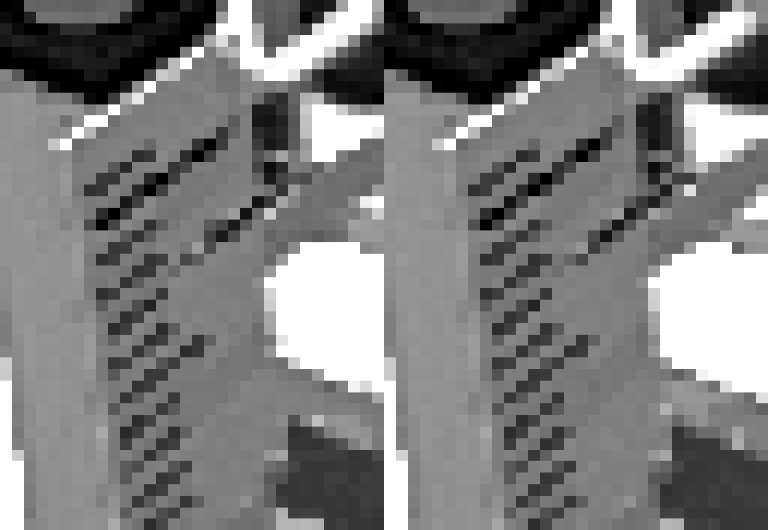

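View pics/cmp3.png

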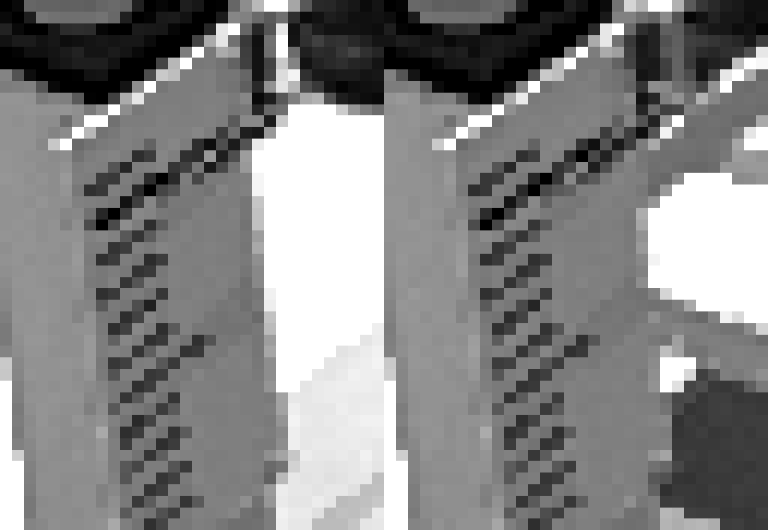

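```bash
python3 - <<'E'
from h import *
np.set_printoptions(precision=2,suppress=True)
p=dict(np.load("side9.npz"))
def row(x,z,s=None):
    a=np.array(proj(p,[x,165,z]));b=np.array(proj(p,[x,200,z]));m=(b-a)[1]/(b-a)[0]; return a[1]+m*(232-a[0]),m
for z in (190,200): print(z,row(575,z))
for x in(565,566,567,568,569): print(x,[round(row(x,z)[0]-row(575,200)[0],2) for z in(180,182,200,202)])
# multi-image depth averaging
for n in["side0","side4","side5","side6","side7","side8","side9"]:
    q=dict(np.load(n+".npz"));W=cloud(q);g=cv2.cvtColor(q["color"],cv2.COLOR_RGB2GRAY)
    t=249.0 if n[-1]in"0456" else 255.9
    P=[];Z=[]
    for u in range(230,236):
        v=t-.78*(u-232);r=int(round(v))
        if g[r,u]<50: P.append(W[r,u])
    for u in range(222,231):
        r=int(round(247.1-.78*(u-232)))
        if g[r,u]<50: Z.append(W[r,u])
    print(n,len(P),np.mean(P,0),np.mean(Z,0))
E
```

```text
190 (np.float64(250.55116279069767), np.float64(-0.7674418604651161))
200 (np.float64(247.22093023255815), np.float64(-0.7674418604651161))
565 [np.float64(10.08), np.float64(9.35), np.float64(3.37), np.float64(2.65)]
566 [np.float64(9.7), np.float64(9.05), np.float64(3.04), np.float64(2.32)]
567 [np.float64(9.31), np.float64(8.71), np.float64(2.67), np.float64(1.99)]
568 [np.float64(8.97), np.float64(8.37), np.float64(2.33), np.float64(1.66)]
569 [np.float64(8.72), np.float64(8.04), np.float64(2.0), np.float64(1.33)]
side0 6 [569.95 173.82 199.53] [574.11 195.05 200.96]
side4 5 [567.63 174.16 202.1 ] [574.33 194.84 200.75]
side5 5 [567.78 174.01 201.95] [574.58 194.59 200.5 ]
side6 5 [567.82 173.94 201.91] [575.33 193.81 199.74]
side7 3 [568.29 176.36 181.1 ] [574.43 194.72 200.64]
side8 4 [570.06 176.59 178.95] [575.42 193.2  199.83]
side9 5 [567.16 177.61 181.66] [574.93 194.22 200.15]
```

```bash
python3 -c "
from h import *
print(ctrl.read_state()['qpos'].round(3))
delta([598.2,182.7,320],-1.3)"
```

```text
[-0.171  0.471  0.084  1.551 -0.042  1.123 -1.67 ]
clk 14.47 eef [596.2  41.9 319.2] rot [ 1.7999e+02  7.0000e-02 -1.2700e+00] F [ 0.5  0.3 -0.2] w 50.3
delta [-0.0011 -0.1408 -0.0008] turn 0.0
```

drive_tool(deltas="0 -0.008 -0.001 -9 0.06; 0 -0.02 -0.001 -19 0.06; 0 -0.034 -0.001 -29 0.06; 0 -0.048 -0.001 -39 0.06; 0 -0.062 -0.001 -49 0.06; 0 -0.076 -0.001 -59 0.06; 0 -0.09 -0.001 -69 0.06; 0 -0.104 -0.001 -79 0.06; -0.001 -0.118 -0.001 -89 0.06; -0.001 -0.13 -0.001 -99 0.06; -0.001 -0.138 -0.001 -107 0.06; -0.001 -0.141 -0.001 -110 0.06")

```text
clock: 15.98
eef_pos: [598.3, 183.4, 319.9]
tool_rot: [-3.14, -0.001, 1.901]
force: [0.1, -0.1, -0.1]
width: 59.9
```

```bash
python3 s9.py side10 | head -2; python3 -c "
from h import *
print(ctrl.read_state()['qpos'].round(3))
p=imaging.get_image('top');save(p,'top10',(150,150,270,240),6)
delta([598.2,182.7,250])"
```

```text
clk 16.02 eef [598.2 183.6 319.9] rot [-179.9   -0.1  109. ] F [-0.5  0.1 -0.4] w 60.3
delta [-0. -0. -0.] turn 110.3
[-0.096  0.54  -0.411  1.459  0.223  1.19  -0.211]
clk 16.18 eef [598.5 182.5 320.2] rot [-1.7994e+02  1.0000e-02  1.0866e+02] F [ 0.2 -0.2 -0.1] w 59.9
delta [ 0.0002 -0.0002  0.0702] turn 0
```

View pics/side10w.png

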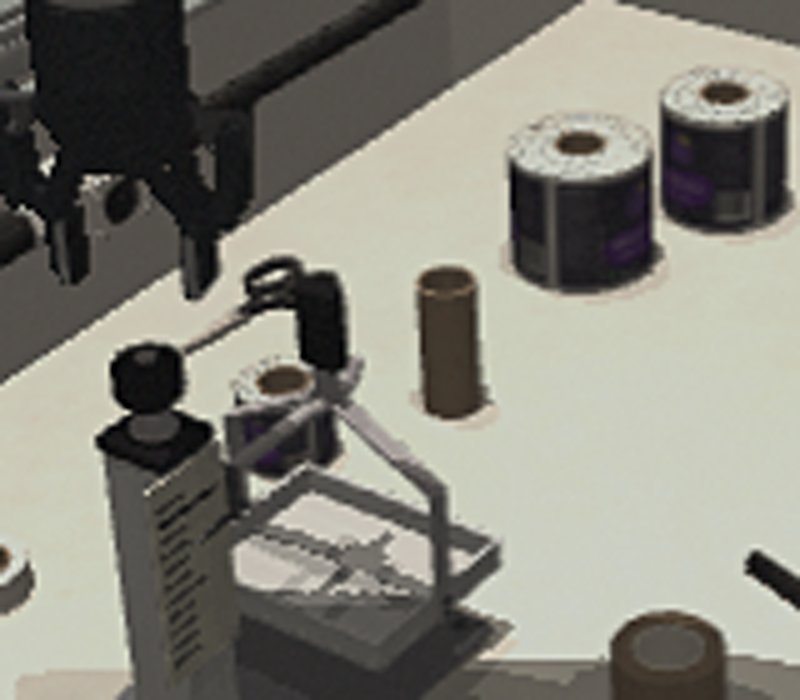

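drive_tool(deltas="0 0 0.005 -10 0.06; 0 0 0.01 -20 0.06; 0 0 0.014 -30 0.06; 0 0 0.025 -30 0.06; 0 0 0.04 -30 0.06; 0 0 0.055 -30 0.06; 0 0 0.066 -30 0.06; 0 0 0.07 -30 0.06; 0 0 0.07 -30 0.06")

```text
clock: 17.3
eef_pos: [598.7, 183.0, 250.7]
tool_rot: [-3.141, -0.0, 2.421]
force: [-0.5, 0.2, -0.2]
width: 59.9
```

```bash
python3 s9.py side11 | head -2; python3 -c "
from h import *
print(ctrl.read_state()['qpos'].round(3))
delta([598.2,182.7,250])"
```

```text
clk 17.35 eef [598.9 183.1 251.1] rot [180.    0.  138.7] F [-0.8  0.3  0.6] w 59.9
delta [ 0.  -0.  -0.1] turn 140.0
[-0.029  0.617 -0.524  1.554  0.338  1.061  0.211]
clk 17.45 eef [599.  183.1 251.4] rot [1.7994e+02 3.0000e-02 1.3873e+02] F [-0.7 -0.3 -0. ] w 59.9
delta [ 0.0004 -0.0009  0.0014] turn 0
```

View pics/side11w.png

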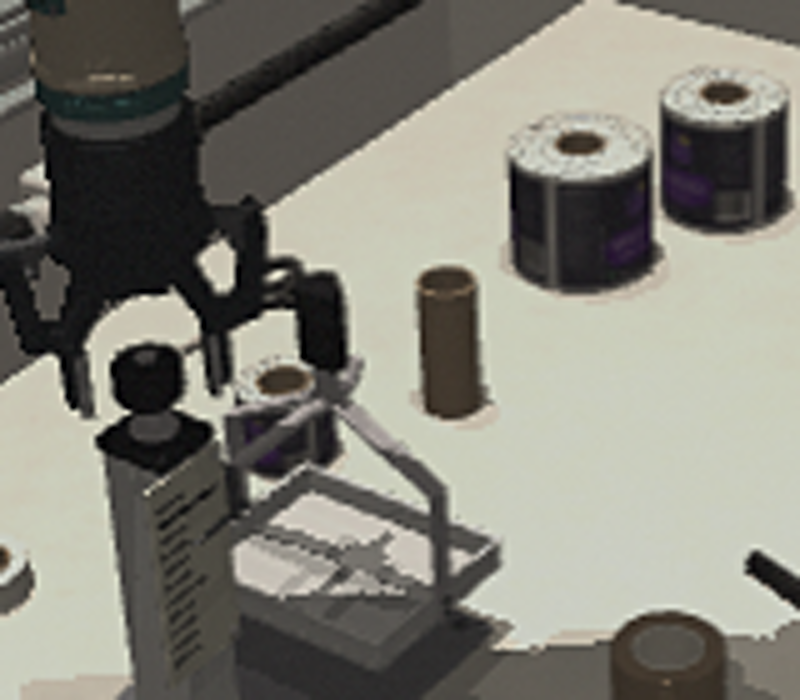

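drive_tool(deltas="0 0 0 0 0.045; 0 0 0 0 0.04; 0 0 0 0 0.036; 0 0 0 0 0.03; 0 0 0 0 0.03; 0 0 0 0 0.03")

```text
clock: 18.2
eef_pos: [598.8, 182.9, 251.3]
tool_rot: [3.141, 0.0, 2.421]
force: [-1.7, -0.8, 4.5]
width: 34.1
```

drive_tool(deltas="0 0 0 4 0.03; 0 0 0 9 0.03; 0 0 0 15 0.03; 0 0 0 21 0.03; 0 0 0 27 0.03; 0 0 0 33 0.03; 0 0 0 39 0.03; 0 0 0 45 0.03; 0 0 0 50 0.03; 0 0 0 50 0.03")

```text
clock: 19.45
eef_pos: [600.6, 183.7, 251.4]
tool_rot: [3.137, -0.002, 1.55]
force: [5.7, 1.7, 0.5]
width: 33.9
```

```bash
python3 s9.py side12 | head -2; python3 s10.py side12;python3 -c "
from h import *
print(ctrl.read_state()['qpos'].round(3))"
```

```text
clk 19.5 eef [600.6 183.7 251.4] rot [179.8  -0.1  88.8] F [5.3 2.2 1.5] w 34.0
delta [-0.  -0.  -0.1] turn 90.1
side12
zeroline [(np.float64(243.75), 243.73, 60), (np.float64(247.25), 247.19, 32), (np.float64(250.5), 250.58, 60), (np.float64(253.75), 253.7, 52), (np.float64(257.25), 257.13, 59), (np.float64(260.5), 260.56, 59)]
L [(np.float64(247.5), 247.45, 44), (np.float64(253.25), 253.24, 36)]
[-0.165  0.586 -0.291  1.557  0.187  1.021 -0.528]
```

View pics/side12w.png

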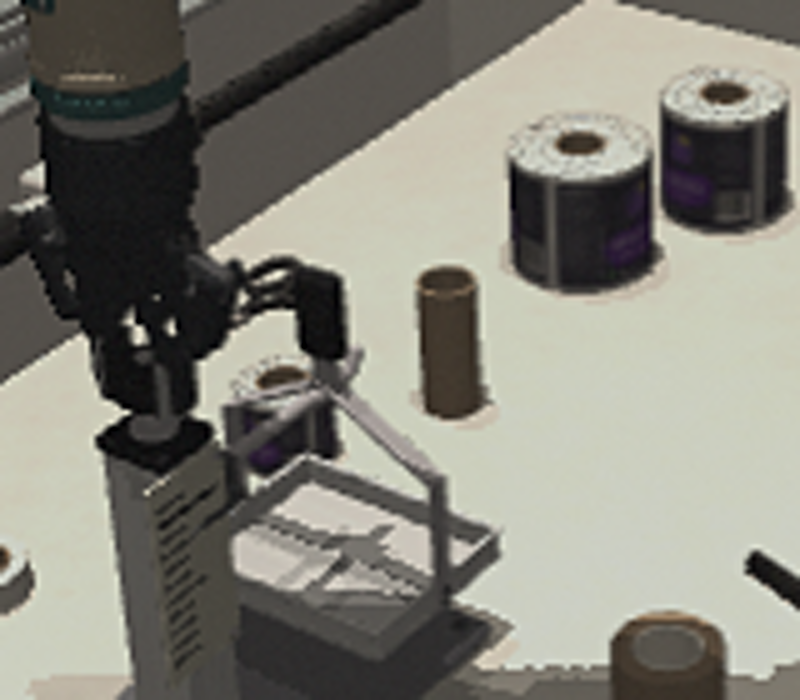

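drive_tool(deltas="0 0 0 4 0.03; 0 0 0 9 0.03; 0 0 0 15 0.03; 0 0 0 21 0.03; 0 0 0 27 0.03; 0 0 0 33 0.03; 0 0 0 39 0.03; 0 0 0 45 0.03; 0 0 0 50 0.03; 0 0 0 50 0.03")

```text
clock: 20.85
eef_pos: [602.5, 182.8, 251.4]
tool_rot: [3.137, -0.007, 0.676]
force: [9.8, 1.5, -0.7]
width: 34.3
```

```bash
python3 s9.py side13 | head -2; python3 s10.py side13;python3 -c "
from h import *
print(ctrl.read_state()['qpos'].round(3))"
```

```text
clk 20.9 eef [602.5 182.8 251.4] rot [179.8  -0.4  38.8] F [10.   1.1 -2. ] w 33.7
delta [-0.  -0.  -0.1] turn 40.1
side13
zeroline [(np.float64(243.75), 243.7, 60), (np.float64(247.0), 247.05, 31), (np.float64(250.75), 250.71, 50), (np.float64(253.75), 253.83, 59), (np.float64(257.25), 257.13, 59), (np.float64(260.5), 260.55, 59)]
L [(np.float64(241.25), 241.26, 60), (np.float64(247.25), 247.3, 44), (np.float64(251.0), 250.97, 36)]
[-0.306  0.574 -0.055  1.561  0.037  1.    -1.266]
```

drive_tool(deltas="0 0 0 4 0.03; 0 0 0 9 0.03; 0 0 0 14 0.03; 0 0 0 19 0.03; 0 0 0 24 0.03; 0 0 0 29 0.03; 0 0 0 33 0.03; 0 0 0 36 0.03; 0 0 0 36 0.03; 0 0 0 36 0.03; 0 0 0 36 0.03; 0 0 0 36 0.03")

```text
clock: 22.5
eef_pos: [603.0, 181.4, 251.4]
tool_rot: [3.14, -0.009, 0.048]
force: [10.3, -1.5, -1.3]
width: 34.2
```

```bash
python3 s9.py side14 ; python3 s10.py side14; python3 en.py cmp4 side4 side14
```

```text
clk 22.55 eef [603.1 181.4 251.4] rot [179.9  -0.5   2.7] F [10.2 -1.8 -1.8] w 33.9
delta [-0.  -0.  -0.1] turn 4.0
210 [233.9, 242.3] [228.5, 246.3] [222.8, 250.7]
200 [234.2, 245.3] [228.9, 249.4] [223.2, 253.8]
190 [234.5, 248.4] [229.2, 252.5] [223.5, 256.9]
180 [234.9, 251.4] [229.6, 255.6] [223.9, 260.0]
170 [235.2, 254.5] [229.9, 258.6] [224.3, 263.1]
160 [235.5, 257.5] [230.3, 261.6] [224.7, 266.1]
150 [235.9, 260.4] [230.6, 264.6] [225.0, 269.1]
zero_mark [228.8 250.3] 0.7 [575.2 183.  197.9]
pointer_tip [230.6 252.5] 0.54 [574.8 177.5 187.6]
side14
zeroline [(np.float64(243.75), 243.72, 61), (np.float64(247.25), 247.2, 32), (np.float64(250.25), 250.25, 57), (np.float64(253.75), 253.81, 58), (np.float64(257.25), 257.12, 59), (np.float64(260.5), 260.53, 59)]
L [(np.float64(240.25), nan, 60), (np.float64(241.0), 240.99, 60), (np.float64(249.25), 249.22, 36)]s10.py:23: RuntimeWarning: invalid value encountered in scalar divide
  print(" LR"[k] if k else "zeroline",[ (ts[j],round(float((ts[j-3:j+4]*d[j-3:j+4]).sum()/d[j-3:j+4].sum()),2),round(float(pr[j]))) for j in i])
```

View pics/cmp4.png

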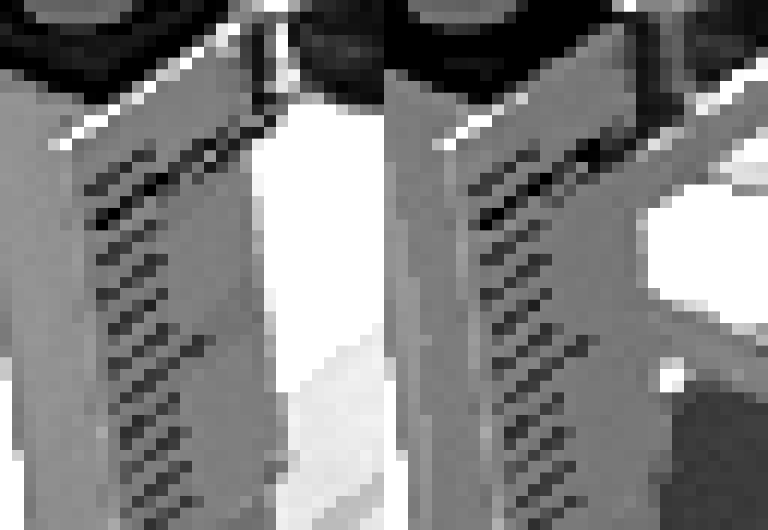

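drive_tool(deltas="0.001 0 0 0 0.03; 0.002 0.001 0 0 0.03; 0.003 0.001 0 0 0.03; 0.004 0.001 0 0 0.03; 0.004 0.001 0 0 0.03")

```text
clock: 23.28
eef_pos: [603.0, 181.4, 251.3]
tool_rot: [3.141, -0.001, 0.048]
force: [2.1, -1.3, 4.3]
width: 34.0
```

Force relaxed. Open slowly, then rise.

drive_tool(deltas="0 0 0 0 0.036; 0 0 0 0 0.039; 0 0 0 0 0.045; 0 0 0 0 0.06; 0 0 0 0 0.06; 0 0 0 0 0.06")

```text
clock: 24.02
eef_pos: [602.6, 182.1, 250.8]
tool_rot: [-3.142, 0.0, 0.048]
force: [1.0, 0.6, -0.6]
width: 60.0
```

drive_tool(deltas="0 0 -0.008 0 0.06; 0 0 -0.02 0 0.06; 0 0 -0.035 0 0.06; 0 0 -0.05 0 0.06; 0 0 -0.065 0 0.06; 0 0 -0.08 0 0.06; 0 0 -0.09 0 0.06; 0 0 -0.09 0 0.06; 0 0 -0.09 0 0.06; 0 0 -0.09 0 0.06")

```text
clock: 25.28
eef_pos: [602.4, 182.0, 340.1]
tool_rot: [3.141, 0.001, 0.048]
force: [0.3, -0.3, -0.3]
width: 59.7
```

```bash
for i in 15 16 17; do python3 s9.py side$i |head -1; done; python3 s10.py side15 side16 side17 2>/dev/null; python3 en.py cmp5 side14 side17
python3 - <<'E'
from h import *
np.set_printoptions(precision=2,suppress=True)
for n in["side15","side16","side17"]:
    q=dict(np.load(n+".npz"));W=cloud(q);g=cv2.cvtColor(q["color"],cv2.COLOR_RGB2GRAY)
    P=[];Z=[]
    for u in range(230,236):
        r=int(round(249.2-.78*(u-232)))
        if g[r,u]<50: P.append(W[r,u])
    for u in range(222,229):
        r=int(round(247.1-.78*(u-232)))
        if g[r,u]<50: Z.append(W[r,u])
    print(n,len(P),np.mean(P,0),np.mean(Z,0))
E
```

```text
clk 25.32 eef [602.4 182.  340.2] rot [180.    0.1   2.7] F [0.2 0.8 0. ] w 59.8
clk 25.48 eef [602.6 182.  340.5] rot [180.    0.    2.7] F [ 0.2  0.2 -0. ] w 59.9
clk 25.62 eef [602.7 182.1 340.7] rot [180.    0.    2.7] F [ 0.1 -0.3  0. ] w 59.9
side15
zeroline [(np.float64(243.75), 243.72, 61), (np.float64(247.0), 247.05, 32), (np.float64(250.25), 250.25, 57), (np.float64(253.75), 253.84, 58), (np.float64(257.25), 257.13, 59), (np.float64(260.5), 260.56, 59)]
L [(np.float64(241.0), 240.99, 59), (np.float64(247.5), 247.53, 44), (np.float64(249.5), 249.45, 40)]
side16
zeroline [(np.float64(243.75), 243.75, 61), (np.float64(247.0), 247.05, 33), (np.float64(250.25), 250.25, 57), (np.float64(253.75), 253.83, 58), (np.float64(257.25), 257.14, 59), (np.float64(260.5), 260.54, 59)]
L [(np.float64(240.75), 240.75, 59), (np.float64(247.5), 247.52, 44), (np.float64(249.5), 249.45, 41)]
side17
zeroline [(np.float64(243.75), 243.75, 60), (np.float64(247.25), 247.19, 33), (np.float64(250.25), 250.24, 57), (np.float64(253.75), 253.83, 59), (np.float64(257.25), 257.13, 59), (np.float64(260.5), 260.54, 59)]
L [(np.float64(241.25), 241.23, 59), (np.float64(247.5), 247.52, 44), (np.float64(249.5), 249.45, 41)]
side15 5 [567.6  176.78 201.13] [573.24 199.99 201.76]
side16 5 [567.47 176.92 201.27] [575.25 197.95 199.75]
side17 5 [567.31 177.09 201.42] [574.81 198.4  200.19]
```

View pics/cmp5.png

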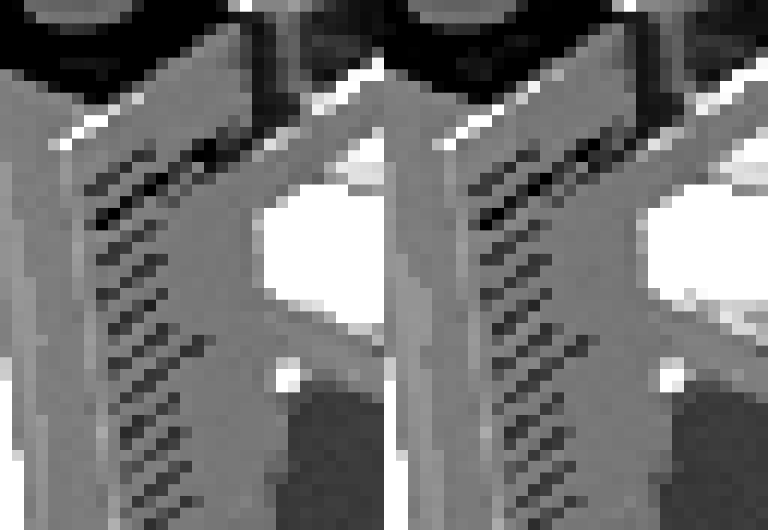

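View pics/side17w.png

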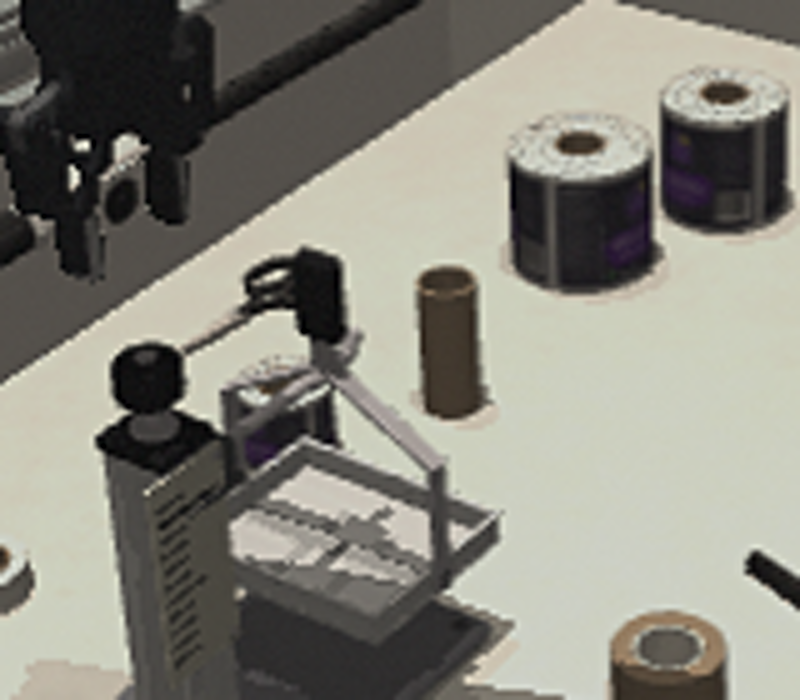

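```bash
python3 - <<'E'
from h import *
np.set_printoptions(precision=1,suppress=True)
def f(n,c,z):
    q=dict(np.load(n+".npz"));W=cloud(q);m=(np.hypot(W[...,0]-c[0],W[...,1]-c[1])<100)&(W[...,2]>z-20)&(W[...,2]<z+85)
    P=W[m];g=cv2.cvtColor(q["color"],cv2.COLOR_RGB2GRAY)[m];d=(g<45)&(np.hypot(P[:,0]-c[0],P[:,1]-c[1])<30)
    G=P[d];G=G[G[:,2]>z+15]; print(n,len(G),np.percentile(G[:,2],[2,10,50,90,98]),G.mean(0))
f("side0",(460,-251),130);f("side17",(596.6,42),200);f("side9",(596.6,42),180.5)
E
```

```text
side0 118 [151.1 156.9 182.4 201.8 204.2] [ 458.8 -247.5  180.3]
side17 149 [223.2 228.2 250.8 270.9 273.3] [594.2  47.7 250.3]
side9 157 [203.9 208.3 232.2 253.8 255.6] [594.1  47.4 232.1]
```

```bash
python3 - <<'E'
from h import *
a=dict(np.load("side0.npz"));b=dict(np.load("side17.npz"))
for n,c,h in(("roll",(754,-100),60),("core",(695.5,-208.5),100),("tape",(402.5,-14),36)):
    for q in(a,b):
        W=cloud(q);P=W[(np.hypot(W[...,0]-c[0],W[...,1]-c[1])<55)&(W[...,2]>h-8)&(W[...,2]<h+8)];print(n,len(P),P.mean(0).round(1))
print(ctrl.finish_job())
E
```

```text
roll 128 [757.3 -98.6  57.9]
roll 90 [753.4 -96.5  57.6]
core 56 [ 696.8 -208.4   97. ]
core 59 [ 696.2 -208.8   97. ]
tape 254 [402.9 -13.9  34.4]
tape 257 [402.4 -13.4  34.5]
the job is handed in; nothing more can be done
None
```

I hung the tray on the hook, let it come to rest and turned the knob about 136° clockwise. The pointer now stands on the zero line to within about 1 mm, and I handed the job in at about 25.7 s.

- **Hanging the tray:** I took the tray nearest the base by its grip and lowered it onto the hook until the wrist force read about zero. The spring stretched about 21 mm, well short of its 45 mm stop. I then let go and saw the pointer hold still.
- **Pointer check:** The line position in the picture, corrected for the pointer standing off the plate, puts it at about 199.9 mm. The tray's rise above its place on the desk gives about 199 to 200 mm. The raw depth readings gave slightly more, about 201 mm. The line is at 200 mm.
- **At rest:** The last three pictures, over 0.3 s, were taken more than a second after I let go of the knob. They show the pointer unmoved, the tray hanging free, and the gripper clear above the knob.
- **Bystanders:** The tape and the core measure within about 1 mm of their starting places. The label roll reads about 4 mm off, but it is now partly hidden behind the tray in that view. The arm passed well clear of it, so I take that as a viewing effect; I did not check it from the top camera.
- **Side force:** Turning the knob slightly off centre built up about 10 N sideways on the gripper, which I eased off before releasing it.

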